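# Set the last leg of the arm-rest board

### The job

The padded arm-rest board lies upside down on the worktop with its four telescopic legs up; three legs are set and locked, and the fourth, whose orange lever is swung open, has sunk into its tube. Pull the sunken leg up by its rubber foot until it stands level with the other three, at the same length mark, and, while you hold it there, push its lever round until it is fully closed, pointing the same way as the other three levers. Finish still gripping the foot, with the leg at that height and the lever closed; leave the three set legs and the things beside the board undisturbed.

Things in the scene. Friction and masses are not known exactly. Their poses are not given: they have to be found in the camera images.
- board: White arm-rest board, 222 x 312 mm, upside down on its blue-green pad; fixed. Origin: centre of the pad face on the worktop; x across the short side, y along the long side, z up. The four legs stand at (x, y) = (+-65, +-100) mm on rails whose top is 46 mm above the worktop; which corner has the loose leg changes.
- loose_post: Fixed tube of the loose leg, upright on the board. Origin: on the leg's axis at the tube's foot, 46 mm above the worktop; axes parallel to the board's. Up from this origin: dark clamp collar, 28 mm diameter, top at 56 mm; the lever's ring, 38 mm diameter, top at 50 mm. All four posts are alike.
- loose_leg: The loose leg: 18 mm aluminium shaft with black marks every 5 mm; on top a black round rubber foot, 34 mm diameter, 28 mm tall, to grip it by. Fully sunk, its origin is loose_post's and the foot spans 59 to 87 mm above it; it rises with the leg. 0.14 kg; sinks again if let go with the lever open. It turns freely about its own axis, so a hand gripping the foot may turn.
- leg_lift (a joint): How far the loose leg is pulled up, m: 0 = fully sunk (at the start), at most 0.036. Slides with about 0.3 N of friction.
- loose_foot (a point): Centre of the top face of the loose leg's rubber foot.
- lever (a joint): Cam lever of the loose leg, rad: 0 to 0.12 = open (start), 0.9 = fully closed (stop). Closes counter-clockwise seen from above, about a vertical pivot 2.5 mm from the leg's axis toward -y of loose_post. Stays where it is left; takes about 0.1 N m, and from 0.55 on a little more (0.1 to 0.3 N m) as its cam clamps the shaft.
- lever_top (a point): Top of the lever's upright orange paddle, 33 mm from the pivot. The paddle is 6.5 mm thick, spans 23 to 44 mm from the pivot and 38 to 100 mm above loose_post's origin, so it stands beside the foot: the side of a finger gripping the foot pushes it round as the hand turns about the leg. Closed it points along +y of the board, at value 0 it points 0.9 rad clockwise of that.
- set_foot_b (a point): Centre of the top face of the rubber foot of one of the three set legs (34 mm diameter); all three stand equally high, locked, 13 to 29 mm higher than the sunken leg.
- set_foot_c (a point): The same point on the second set leg.
- set_foot_d (a point): The same point on the third set leg.
- gauze_box: Small white and blue carton lying beside the board, 64 x 106 x 45 mm; origin under its centre. Leave alone.
- tape_roll: White roll of tape lying flat, 66 mm diameter, 25 mm tall; origin under its centre. Leave alone.
- pencil: Yellow pencil lying on the worktop, 131 mm long; origin under its centre. Leave alone.

How it is judged (in metres and radians):
On the way, in this order (a step that is already met when the one before it is completed fails the run):
1. the loose leg is held by the fingers level with the set legs (within 4 mm) while its lever is still open (under 0.3 rad) (z of loose_foot in the frame of set_foot_b between -0.004 and 0.004 m and contact force between the fingers and loose_leg above 3 N and value of joint lever below 0.3 rad), for 0.3 s.
2. the lever is closed (over 0.8 rad) with the leg still held at that height (z of loose_foot in the frame of set_foot_b between -0.004 and 0.004 m and contact force between the fingers and loose_leg above 3 N and value of joint lever above 0.8 rad), for 0.2 s.
At the end, for the whole second after the job is handed in: The fingers still grip the loose leg (over 3 N), its foot stands level with the set feet within 4 mm and at rest, and its lever is closed past 0.8 of 0.9 rad (all of step 2 and linear speed of loose_leg below 0.01 m/s); the arm keeps its last pose, push and grip.
It fails at once if a set leg was pushed out of its length or a thing beside the board was moved (set legs over 3 mm, things over 15 mm) (distance of any of set_foot_b, set_foot_c, set_foot_d from where it was at the start of the episode above 0.003 m or distance of any of gauze_box, tape_roll, pencil from where it was at the start of the episode above 0.015 m).
It also fails if it takes over 38 s, if anything falls off the work surface, if the arm or the gripper's body presses on something with over 40 N, if the wrist force passes 120 N, or if a joint passes its speed limit or range.

### The arm

A 6-joint arm with a two-finger parallel gripper is mounted at the origin on a cart in front of the work surface, level with it; the furniture and walls round the work are solid. World frame = base frame: x ahead of the robot, y to its left, z up, the work surface at z = 0. Lengths are in mm, angles in rad, forces in N, time in s.
With the tool pointing down it reaches from about 300 to 750 mm from the base axis. Payload 8.5 kg.
Tool frame: the origin (TCP) lies on the centre line of the jaws, within the pads' length; the fingertips stand 22 mm ahead of it and the grasp point (between the pads) lies 3 mm ahead of it; z points along the fingers, y is the line along which they close (so a half turn about z gives the same grasp; the last joint's range is limited). The gripper opens to 85 mm and grips with 20 to 120 N. Pads are 22 mm wide; open, the fingers measure 114 mm over their backs; the gripper's body (76 mm by 85 mm) begins 54 mm behind the grasp point. The pads swing forward as they close: fully open they stand 13 mm farther back than shut.
Start: joints at [0.999, 0.381, 1.297, -0, 1.464, -0.215], TCP at [192.093, 515.345, 253.322] pointing down, gripper open.
Joint ranges: [-3.11, 3.11], [-0.89, 2.33], [0.22, 2.48], [-1.42, 4.56], [0.17, 2.85], [-2.88, 2.88]. Speed limits (rad/s): [2.39, 2.39, 3.14, 3.14, 3.14, 3.14].

### API

Orientations are given as a unit quaternion [x, y, z, w].
In Python, from cell import move_pose, movel, set_joints, command_gripper, sleep, inverse_kinematics, snapshot, calibration, IKError, finish_job, find_in, cut_out, read_time_s, read_joint_pos, read_joint_velocities, read_effort, read_position, read_ee_rot, read_wrist_force, read_wrist_torque, read_gripper_width, read_gripper_force gives the robot as it stands. Calls block until the motion is done:
- move_pose(position, orientation): joint-space move of the TCP to a pose.
- movel(position, velocity=150, ori=None, max_force=None): straight line of the TCP; ori=None keeps the orientation; velocity is the mean speed in mm/s. With max_force (N) it stops when the force on the tool has changed by that much, and returns True; else False.
- set_joints(angles): joint-space move.
- command_gripper(opening): finger opening in mm; the grip force is fixed at half the most; returns when the fingers have stopped.
- sleep(seconds).
- inverse_kinematics(position, orientation): joint angles nearest the present ones, or None.
- snapshot(name): name is "side" or "top" or "wrist"; returns the picture (384x512x3 uint8, red, green, blue); there is no depth.
- calibration(name): a dict with "vertical_fov" (degrees; the focal length in pixels is half the picture's height over the tangent of half this angle, whatever the lens; pixels are square), "cx", "cy" (the principal point, pixels), "origin" and "rotation" of the camera in the world. Camera axes: x right, y up, looking along -z (the intrinsics and any distortion apply to the point x, -y, -z); pixel columns grow to the right and rows downward; lengths in mm; the calibration is good to about 2 mm. A picture is of the moment at which its call begins: read the wrist's pose just before it. calibration takes no time and is no camera call; for the wrist camera it gives the pose at the moment of the call.
A pose or a line that the arm cannot do raises IKError and nothing moves.
- finish_job(): hands the job in; it is judged then, once.
Trained networks look in the newest picture that a camera, given by its name, has taken for a name from the list of things; names that differ only in an ending like _2 or _b are one class to them, and where a whole thing is asked for, a point or a joint stands for the part that bears it (a point fixed in the world has none). Each returns a list of dicts, best first, with "p" (0 to 1); they miss things now and then, are a little off and sometimes report something else, mostly with a low value. They report only what shows in the picture. A call takes as long as a camera call.
- find_in(camera, thing): "box" ([left, top, right, bottom] in pixels, round what is visible of it).
- cut_out(camera, thing): "region" (384x512 bool, what is visible of it) and "box" ([left, top, right, bottom] in pixels, round what is visible of it).
Readings, each from a call of its own:
- read_time_s(): time.
- read_joint_pos(): joint angles.
- read_joint_velocities(): joint speeds.
- read_effort(): joint torques, N m.
- read_position(): TCP position.
- read_ee_rot(): TCP orientation.
- read_wrist_force(): force on the tool from outside, world axes, zero at the start.
- read_wrist_torque(): the same for the moment, N m.
- read_gripper_width(): finger opening in mm.
- read_gripper_force(): force on a finger pad.
Only numpy, scipy, OpenCV 4.12 (cv2) and the standard library are available. Lean on these libraries where they do the work, as an engineer would, in place of code of your own. Each camera call takes 0.05 s, during which the arm holds its last target. There are 200 camera calls.

## Working session

There is one attempt and no reset: what is moved stays moved. The work goes in short steps, each a Python script; the robot and the scene stay as the last script left them, time stands still between calls to the robot, and variables do not carry over. Pictures are saved under pics/ and viewed, at most 10 in all, crops included, and the job is handed in when it is done.

```bash
mkdir -p pics; ls; python3 - <<'E'
from cell import *
import cv2,numpy as np
np.set_printoptions(precision=4,suppress=True)
for c in ("side","top","wrist"):
    k=calibration(c); print(c,k)
    im=snapshot(c); cv2.imwrite(f"pics/{c}0.png",im[:,:,::-1])
    for t in ("loose_foot","set_foot_b","lever_top","board","loose_leg","lever"):
        try: print(c,t,[(np.round(d["box"]).tolist(),round(d["p"],2)) for d in find_in(c,t)][:6])
        except Exception as e: print(c,t,e)
print(read_time_s(),read_position(),read_ee_rot())
a=cv2.imread("pics/top0.png");b=cv2.imread("pics/side0.png")
cv2.imwrite("pics/both.png",cv2.resize(np.vstack([a,b]),(400,600)))
E
```

```text
pics
side {'vertical_fov': 47.588157393682444, 'cx': 249.69365419175313, 'cy': 198.01490032472626, 'origin': array([ 646.4   , -824.7325,  742.056 ]), 'rotation': array([0.4155, 0.0305, 0.058 , 0.9072])}
side loose_foot []
side set_foot_b [([281.0, 161.0, 292.0, 184.0], 0.63), ([224.0, 158.0, 238.0, 181.0], 0.53), ([238.0, 116.0, 254.0, 136.0], 0.5)]
side lever_top [([284.0, 118.0, 306.0, 149.0], 0.78)]
side board [([210.0, 138.0, 307.0, 228.0], 0.65)]
side loose_leg [([230.0, 292.0, 277.0, 361.0], 0.62), ([288.0, 127.0, 302.0, 139.0], 0.53)]
side lever [([287.0, 121.0, 307.0, 148.0], 0.65)]
top {'vertical_fov': 46.474381815899136, 'cx': 250.01823497523458, 'cy': 188.05039223720627, 'origin': array([ 469.7814,  -91.683 , 1179.96  ]), 'rotation': array([ 0.0241, -0.0108, -0.6974,  0.7162])}
top loose_foot [([141.0, 137.0, 160.0, 152.0], 0.74), ([138.0, 190.0, 156.0, 203.0], 0.2)]
top set_foot_b [([137.0, 193.0, 153.0, 201.0], 0.61), ([226.0, 142.0, 241.0, 158.0], 0.52), ([224.0, 196.0, 238.0, 212.0], 0.47)]
top lever_top [([139.0, 130.0, 164.0, 155.0], 0.65)]
top board [([132.0, 132.0, 259.0, 221.0], 0.58)]
top loose_leg [([144.0, 134.0, 162.0, 154.0], 0.56)]
top lever [([136.0, 130.0, 164.0, 155.0], 0.47)]
wrist {'vertical_fov': 67.84148291500222, 'cx': 255.1847248447937, 'cy': 185.47284263976607, 'origin': array([128.2933, 537.9142, 373.4968]), 'rotation': array([-0.1131, -0.0775,  0.565 ,  0.8136])}
wrist loose_foot []
wrist set_foot_b []
wrist lever_top []
wrist board []
wrist loose_leg []
wrist lever []
1.05 [192.0907 515.3254 253.3354] [ 0.1774  0.9841 -0.      0.    ]
```

View pics/top0.png

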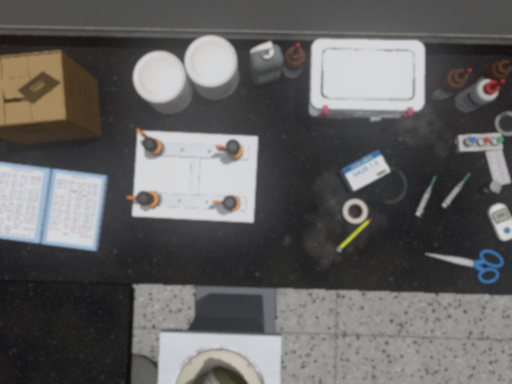

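View pics/side0.png

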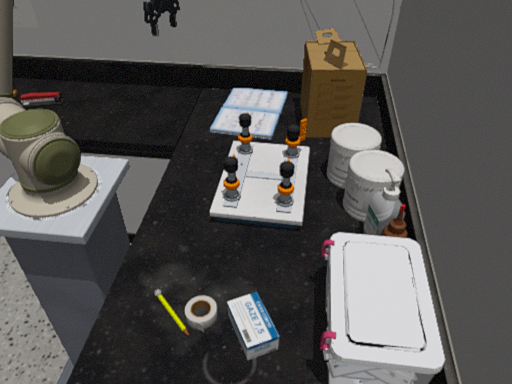

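```bash
cat > h.py <<'E'
from cell import *
import cv2,numpy as np
from scipy.spatial.transform import Rotation as R
np.set_printoptions(precision=3,suppress=True)
def ray(k,u,v):
    f=192/np.tan(np.radians(k["vertical_fov"])/2)
    d=R.from_quat(k["rotation"]).apply([(u-k["cx"])/f,-(v-k["cy"])/f,-1])
    return np.array(k["origin"]),d/np.linalg.norm(d)
def proj(k,p):
    f=192/np.tan(np.radians(k["vertical_fov"])/2)
    q=R.from_quat(k["rotation"]).inv().apply(np.array(p)-k["origin"])
    return np.array([k["cx"]+f*q[0]/-q[2],k["cy"]-f*q[1]/-q[2]])
def tri(rays):
    A=0;b=0
    for o,d in rays:
        M=np.eye(3)-np.outer(d,d);A=A+M;b=b+M@o
    p=np.linalg.solve(A,b)
    return p,[np.linalg.norm((np.eye(3)-np.outer(d,d))@(p-o)) for o,d in rays]
def down(yaw): # tool z down, tool y at world angle yaw
    y=np.array([np.cos(yaw),np.sin(yaw),0]);z=np.array([0,0,-1.])
    return R.from_matrix(np.c_[np.cross(y,z),y,z]).as_quat()
E
python3 - <<'E'
from h import *
T=calibration("top");S=calibration("side")
# feet (top view px, side view px)
for n,a,b in [("loose",(153,146),(293,129)),("near-left",(147,198),(245,120)),("near-right",(230,204),(231,163)),("far-right",(233,149),(287,168))]:
    print(n,*tri([ray(T,*a),ray(S,*b)]))
k=calibration("wrist");Q=R.from_quat(read_ee_rot())
print("cam in tool",Q.inv().apply(k["origin"]-read_position()), "look",Q.inv().apply(R.from_quat(k["rotation"]).apply([0,0,-1])), "right",Q.inv().apply(R.from_quat(k["rotation"]).apply([1,0,0])))
for p in [(500,100,150)]:
  for a in np.arange(-3,3.2,.5): 
    q=inverse_kinematics(p,down(a)); print(a,None if q is None else np.array(q))
E
```

```text
loose [620.65  161.733 132.905] [np.float64(5.749682126136983), np.float64(5.749682126136874)]
near-left [495.055 167.225 148.37 ] [np.float64(3.8573079318532955), np.float64(3.8573079318533674)]
near-right [487.824 -25.238 147.439] [np.float64(5.393503893898256), np.float64(5.393503893898134)]
far-right [616.572 -28.689 146.846] [np.float64(6.063565750087212), np.float64(6.063565750087277)]
cam in tool [  67.665   -1.115 -120.159] look [-0.272 -0.002  0.962] right [-0.     1.     0.002]
-3.0 None
-2.5 [-0.035  0.416  1.571 -0.     1.155  2.465]
-2.0 [-0.035  0.416  1.571 -0.     1.155  1.965]
-1.5 [-0.035  0.416  1.571 -0.     1.155  1.465]
-1.0 [-0.035  0.416  1.571 -0.     1.155  0.965]
-0.5 [-0.035  0.416  1.571 -0.     1.155  0.465]
0.0 [-0.035  0.416  1.571 -0.     1.155 -0.035]
0.5 [-0.035  0.416  1.571 -0.     1.155 -0.535]
1.0 [-0.035  0.416  1.571 -0.     1.155 -1.035]
1.5 [-0.035  0.416  1.571 -0.     1.155 -1.535]
2.0 [-0.035  0.416  1.571 -0.     1.155 -2.035]
2.5 [-0.035  0.416  1.571 -0.     1.155 -2.535]
3.0 None
```

```bash
python3 - <<'E'
from h import *
import pickle
V=[]
for i,(p,a) in enumerate([((550,140,300),2.3),((560,185,300),-0.3)]):
    move_pose(p,down(a)); sleep(0.3)
    k=calibration("wrist"); im=snapshot("wrist"); cv2.imwrite(f"pics/w{i}.png",im[:,:,::-1])
    V.append(k)
    print(i,"expect",[proj(k,q) for q in [(620,161,133),(495,166,150)]])
    for t in ("loose_foot","loose_leg","lever_top","set_foot_b"):
        for d in cut_out("wrist",t)[:4]:
            m=d["region"]; print(t,round(d["p"],2),np.round(d["box"]),m.sum())
pickle.dump(V,open("v.pkl","wb"))
a=cv2.imread("pics/w0.png");b=cv2.imread("pics/w1.png")
cv2.imwrite("pics/w01.png",cv2.resize(np.hstack([a,b]),(800,300)))
print(read_time_s())
E
```

```text
0 expect [array([228.254, 233.515]), array([315.446, 154.856])]
loose_foot 0.6 [221. 220. 248. 256.] 829
loose_leg 0.81 [218. 220. 252. 252.] 863
loose_leg 0.41 [ 78.   0. 358. 255.] 32632
lever_top 0.78 [216. 212. 252. 280.] 512
set_foot_b 0.86 [134.   1. 180.  25.] 929
set_foot_b 0.65 [302. 140. 343. 180.] 1159
set_foot_b 0.58 [ 46.  96. 107. 136.] 1640
set_foot_b 0.17 [220. 202. 252. 282.] 1589
1 expect [array([316.274, 177.305]), array([198.286, 212.269])]
loose_foot 0.57 [302. 149. 333. 183.] 945
loose_leg 0.93 [301. 147. 337. 182.] 928
lever_top 0.75 [294. 131. 351. 172.] 678
set_foot_b 0.57 [180. 183. 216. 223.] 1031
set_foot_b 0.55 [343. 303. 347. 316.] 65
6.3167
```

View pics/w01.png

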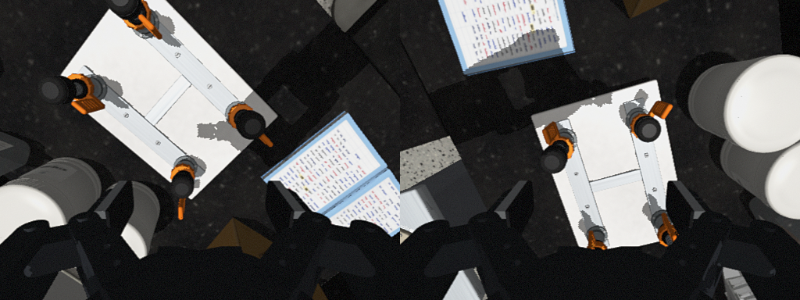

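```bash
python3 - <<'E'
from h import *
a=cv2.imread("pics/w0.png");b=cv2.imread("pics/w1.png")
def c(im,u,v): 
    r=cv2.resize(im[v-30:v+30,u-40:u+40],(400,300),interpolation=cv2.INTER_NEAREST)
    return cv2.convertScaleAbs(r,alpha=2.2,beta=15)
cv2.imwrite("pics/c.png",np.vstack([np.hstack([c(a,235,235),c(a,322,160)]),np.hstack([c(b,318,165),c(b,198,203)])]))
E
```

```text
(no output)
```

View pics/c.png

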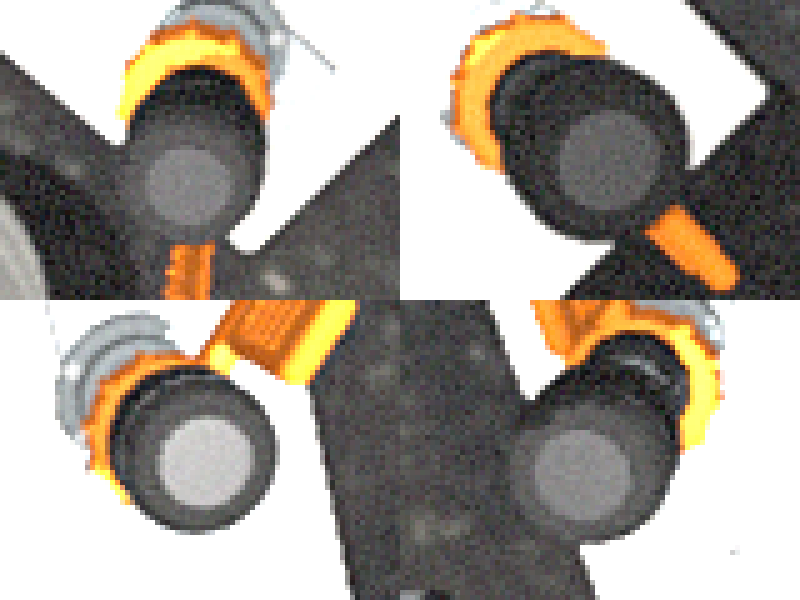

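```bash
python3 - <<'E'
from h import *
import pickle
V=pickle.load(open("v.pkl","rb"))
print(tri([ray(V[0],232.2,242),ray(V[1],318.8,167)]))
print(tri([ray(V[0],323,161.6),ray(V[1],194,207.6)]))
# lever paddle top outer end in w1 (z~146): tip mid approx
L=[278+320/5,135+40/5]; o,d=ray(V[1],*L); print("paddle outer top",o+d*(146-o[2])/d[2])
E
```

```text
(array([625.023, 170.872, 132.912]), [np.float64(0.09175324366874911), np.float64(0.091753243668751)])
(array([494.885, 173.942, 156.834]), [np.float64(0.01747784700143718), np.float64(0.017477847001593255)])
paddle outer top [649.902 190.686 146.   ]
```

```bash
python3 - <<'E'
from h import *
q=down(np.radians(-20))
x,y=625,170.9
move_pose((x,y,215),q)
print(movel((x,y,126),100,max_force=15),read_position())
command_gripper(20)
print(read_gripper_width(),read_gripper_force(),read_wrist_force(),read_position())
p=read_position()
print(movel((p[0],p[1],p[2]+23.9),40,max_force=30)); sleep(0.5)
print(read_gripper_width(),read_gripper_force(),read_wrist_force(),read_position(),read_time_s())
T=calibration("side")
im=snapshot("side");cv2.imwrite("pics/s1.png",cv2.resize(im[100:200,200:330,::-1],(780,600),interpolation=cv2.INTER_CUBIC))
E
```

```text
False [625.305 170.979 126.858]
32.18016027693267 59.70322169945575 [-3.497  0.299  5.654] [624.668 171.131 126.522]
False
31.84603835220001 59.65008319937624 [-3.224  0.029 -1.341] [624.599 171.101 150.312] 9.6667
```

View pics/s1.png

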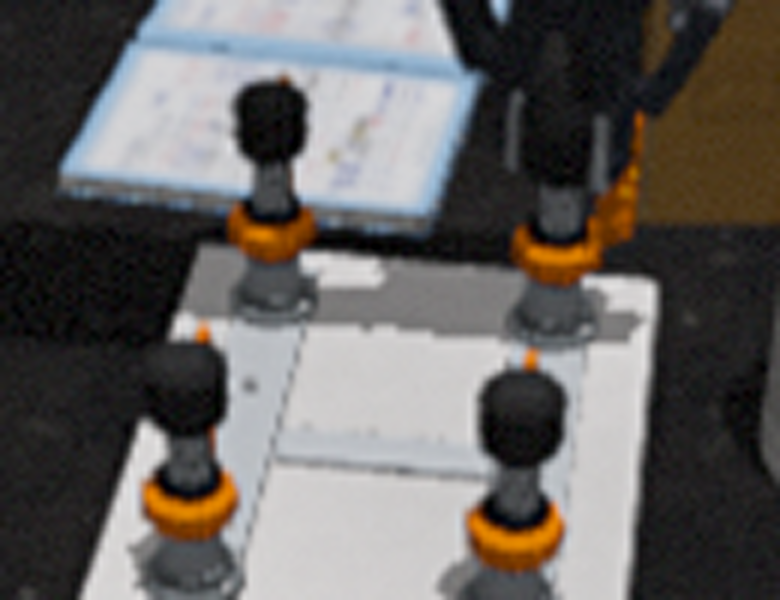

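```bash
python3 - <<'E'
from h import *
p=np.array([624.7,171.1,150.4])
t0=read_wrist_torque()[2]
for d in [0,15,25,35,40,45,48,51,54,57,60,63,66]:
    move_pose(p,down(np.radians(d)))
    t=read_wrist_torque()[2]-t0
    print(d,round(t,3),np.array(read_wrist_force()),np.array(read_position()),round(read_gripper_force(),1),round(read_time_s(),2))
    if d>=45 and abs(t)>0.9: break
im=snapshot("side");a=im[100:170,220:330,::-1]
cv2.imwrite("pics/s2.png",cv2.resize(a,(770,490),interpolation=cv2.INTER_CUBIC))
im=snapshot("top");print([(np.round(x["box"]),x["p"]) for x in find_in("top","lever_top")])
E
```

```text
0 0.011 [-0.761  0.927 -1.369] [624.989 171.094 150.512] 59.6 10.14
15 0.036 [ 1.75   0.329 -2.407] [625.263 171.062 150.591] 60.6 10.5
25 -0.031 [ 3.566  1.107 -2.689] [625.342 171.174 150.628] 61.1 10.79
35 -0.043 [ 4.968  2.412 -3.849] [625.441 171.341 150.645] 61.7 11.08
40 -0.088 [ 5.644  2.248 -3.228] [625.539 171.413 150.64 ] 62.1 11.33
45 -0.073 [ 5.409  2.686 -3.051] [625.557 171.514 150.642] 62.3 11.58
48 -0.012 [ 5.068  3.115 -4.109] [625.599 171.548 150.609] 62.5 11.83
51 -0.102 [ 6.345  3.34  -4.002] [625.628 171.611 150.604] 62.6 12.08
54 -0.058 [ 6.866  3.39  -4.922] [625.646 171.682 150.64 ] 62.7 12.33
57 -0.154 [ 8.286  3.718 -3.605] [625.868 171.675 150.641] 63.2 12.58
60 -0.309 [ 9.475  3.237 -5.661] [626.274 171.585 150.676] 63.8 12.83
63 -0.442 [12.511  2.575 -4.584] [626.641 171.395 150.72 ] 66.6 13.08
66 -0.658 [13.607  3.329 -5.789] [627.111 171.358 150.818] 67.2 13.33
[]
```

View pics/s2.png

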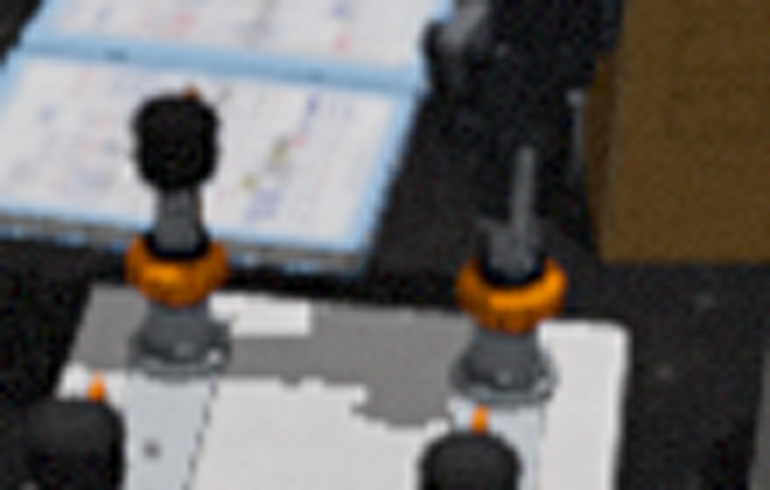

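```bash
python3 - <<'E'
from h import *
k=calibration("wrist");im=snapshot("wrist")
print(proj(k,(624,204,146)),proj(k,(625,171,157)))
cv2.imwrite("pics/w3.png",im[:,:,::-1]); a=im[184:384,110:400,::-1]
cv2.imwrite("pics/w3c.png",cv2.convertScaleAbs(cv2.resize(a,(783,540),interpolation=cv2.INTER_CUBIC),alpha=2,beta=10))
im=snapshot("top")[115:180,110:200,::-1]
cv2.imwrite("pics/t3.png",cv2.resize(im,(720,520),interpolation=cv2.INTER_CUBIC))
E
```

```text
[318.317 218.122] [255.333 258.004]
```

View pics/w3c.png

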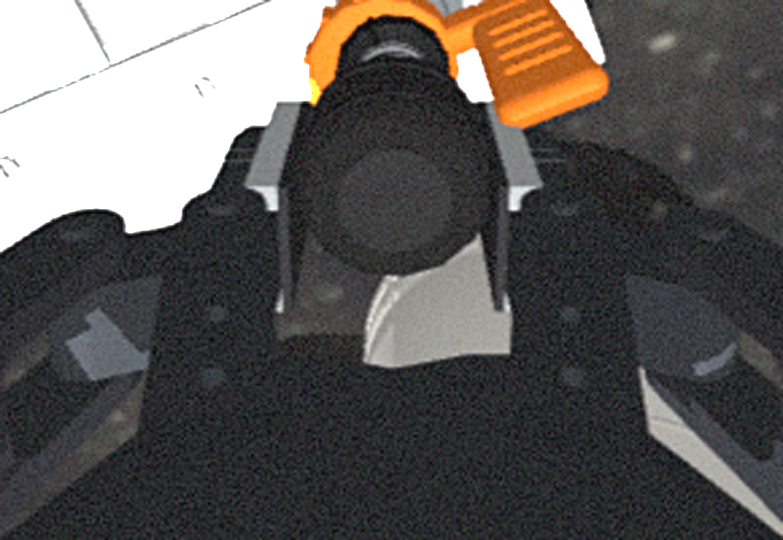

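View pics/t3.png

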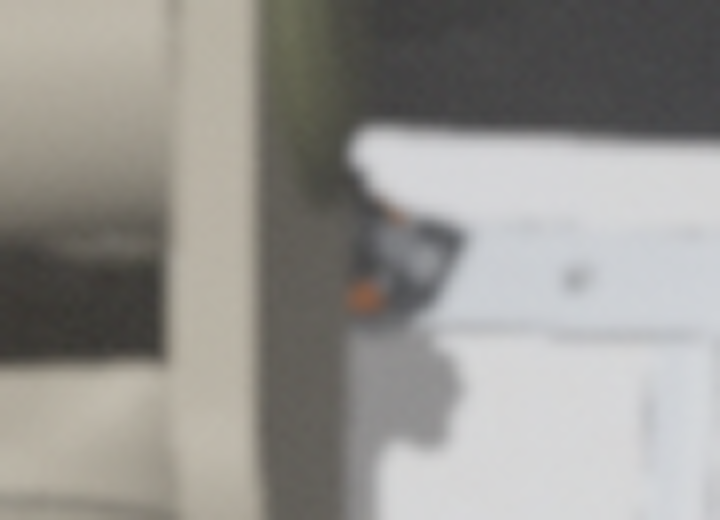

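```bash
python3 - <<'E'
from h import *
k=calibration("wrist")
b=np.radians(-1.35); piv=np.array([625+2.5*np.sin(b),170.9-2.5*np.cos(b)])
def pl(c): 
    o,d=ray(k,110+c[0]/2.7,184+c[1]/2.7); return (o+d*(146-o[2])/d[2])[:2]
i,o=pl((512,112)),pl((602,78))
for p in (i,o,(i+o)/2):
    v=p-piv; print(p,np.linalg.norm(v),np.degrees(np.arctan2(v[1],v[0])))
print("inverse: lever tops", [(a,(proj(k,[*(piv+33*np.array([np.cos(np.radians(a)),np.sin(np.radians(a))])),146])-[110,184])*2.7) for a in (70,80,88.65)])
E
```

```text
[623.837 194.602] 26.224088142276063 92.41207769580852
[624.378 211.176] 42.77872548146553 90.7547779914281
[624.108 202.889] 34.498006259952 91.38461132383182
inverse: lever tops [(70, array([562.919, 159.873])), (80, array([559.553, 130.819])), (88.65, array([552.028, 106.178]))]
```

```bash
python3 - <<'E'
from h import *
sleep(0.5);print(read_position(),read_gripper_force(),read_time_s()); print(finish_job())
E
```

```text
[627.122 171.388 150.809] 67.26177449687384 14.0833
the job is handed in; nothing more can be done
None
```

I pulled the loose leg up about 24 mm, level with the set feet (about 157 mm by my measurement), closed its lever against the stop, and handed the job in at about 14 s still gripping the foot; the verdict wasn't reported back to me.

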